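# Gauge the thickness of a mosaic tile

## Task

Take the blue tile strip from the sloping wooden rack, lay it flat and let go of it on the gauge's aluminium stage so that no edge overhangs, with its end under the steel foot. Then push the gauge's red knob gently down until the foot bears on the tile with a light but definite force (5 to 15 newtons is right), and leave the foot resting on the tile. Do not bang or press the tile hard, and do not disturb the other things.

Things in the scene. Friction and masses are not known exactly. Their poses are not given: they have to be found in the camera images.
- tile_center (a point): centre (half-way up) of the loose tile strip, 190 x 60 x 14 mm (its x, y, z), 0.2 to 0.45 kg, terracotta with blue glazed top (+z). It starts on the rack, sloping at 25 degrees, its long x axis pointing uphill away from the robot; grip it across its 60 mm width, tool tilted square to its face. Its sides stand at least 4 mm clear of the rack's board. It may be gripped up to 30 mm from its centre
- tile_corner0 (a point): corner of the tile's underside at +95 mm x, +30 mm y of the tile
- tile_corner1 (a point): corner of the tile's underside at +95 mm x, -30 mm y of the tile
- tile_corner2 (a point): corner of the tile's underside at -95 mm x, -30 mm y of the tile
- tile_corner3 (a point): corner of the tile's underside at -95 mm x, +30 mm y of the tile
- stage_center (a point): centre of the top face of the gauge's flat rectangular aluminium stage, 200 mm (x) by 70 mm (y), 50 mm above the table: a centred tile has 5 mm to spare all round. Either way round is right for the tile. Bring it in level under the raised foot from the stage's open -x end (the end towards the robot), held at or short of its middle so that the gripper's body clears the head
- spindle: sliding steel spindle with red knob above and foot (24 mm disc, 8 mm high) below, on the axis stage x = +80 mm, y = 0. It slides vertically with friction: it stays where it is left and about 2 N down moves it; no spring; the foot is hard. Origin on its axis 165 mm below the knob's top. The foot is screwed in or out and locked: its underside lies up to 6 mm above or below the origin, not measured
- knob_top (a point): centre of the flat top of the red knob, 44 mm across and 25 mm high, that pushes the spindle down; always above the head. At the start the foot's underside is 58 to 84 mm above the stage; the spindle's origin can travel from 10 mm below to 85 mm above the stage's face. Only the force tells when the foot has met the tile
- gauge: heavy fixed gauge; origin on the table under the stage centre, axes as the stage's. Green base 270 x 110 x 20 mm, from x = -105 to +165 mm. The C-frame stands at the +x end, away from the robot: column from x = +120 to +150 mm; head 36 mm wide in y, from x = +62 mm outwards, 100 to 130 mm above the stage; its top is 180 mm above the table
- tile: the tile strip; origin at the centre of its underside
- rack: fixed wooden rack: base 170 x 90 x 12 mm, board 44 mm wide and 201 mm long sloping up along +x at 25 degrees; a ledge 9 mm high holds the tile's low end. Origin on the table under the middle of the board, whose upper face is 85 mm above the table there
- jar: bystander: white jar with yellow cap, 56 mm across, 75 mm tall; origin at its underside
- mug: bystander: white mug, 76 mm across, 85 mm tall; origin at its underside
- offcuts: bystander: stack of three tile pieces, 100 x 80 x 36 mm; origin at its underside
There are look-alikes about, which are no part of the job. Of the things like the tile, leave any that is black; of the rest the larger one is meant.

How it is judged:
By the outcome, as a careful person would: the job done as asked, in the order asked, and still so for the second after the job is handed in, with the robot touching nothing.
It also fails if it takes over 72 s, if anything falls off the work surface, if the arm or the gripper's body presses on something with over 40 N, if the wrist force passes 120 N, or if a joint passes its speed limit or range.

## Robot

A 7-joint arm with a two-finger parallel gripper is mounted at the origin on the work surface. World frame = base frame: x ahead of the robot, y to its left, z up, the work surface at z = 0. Lengths are in m, angles in rad, forces in N, time in s.
With the tool pointing down it reaches from about 0.4 to 0.85 m from the base axis. Payload 4.5 kg.
Tool frame: the origin (TCP) lies between the finger pads; the fingertips stand 11 mm ahead of it and the grasp point (between the pads) lies 8 mm behind it; z points along the fingers, y is the line along which they close (so a half turn about z gives the same grasp; the last joint's range is limited). The gripper opens to 88 mm and grips with 3 to 60 N. Pads are 18 mm wide; open, the fingers measure 123 mm over their backs; the gripper's body (75 mm by 187 mm) begins 45 mm behind the grasp point.
Start: joints at [1.235, 0.689, -0.195, 1.565, 0.157, 0.902, -0.215], TCP at [0.226, -0.583, 0.25] pointing down, gripper open.
Joint ranges: [-3.01, 3.01], [-0.46, 2.08], [-1.47, 1.51], [0.13, 2.56], [-1, 4.14], [0.04, 2.09], [-2.66, 2.66]. Speed limits (rad/s): [2.57, 2.57, 3.14, 3.14, 3.14, 3.14, 3.14].

## Interface

Orientations are given as a unit quaternion [x, y, z, w].
In Python, from plant import status, vision, close_job gives the robot as it stands. The module is installed in compiled form; this text tells all that it offers.
- The arm moves only by the shell command python3 -m creep 'ROWS' [FORCE]. ROWS is JSON, a list that holds one entry, the list of rows, each a list of 7 numbers: the shift along the tool's x, y, z in cm, then the turn, a rotation vector about the tool's x, y, z in rad, then the closure in counts, from 0 (fully open) to 255 (shut). In form: [[[x, y, z, rx, ry, rz, grip], ...]]. A call has 1 to 5 rows; each row shifts and turns the commanded pose from where the row before left it, along the tool's axes as they then stand; what a row does not reach is not made up. A row lasts 1/10 s, in which the tool goes at most 50 mm and 8.59 degrees, less where a joint would pass 70% of its speed; a pose out of reach is approached as far as the arm can. A call with a gripper value outside its range is refused whole. The fingers move at their own pace and stop on an object; FORCE is the grip in N (left out, the last holds). Time passes only in rows, so rows that do not move let the fingers close. It gives the time, the measured TCP pose, the force, the opening and the grip force at its end, in the units of the state.
- status.state(): the state, without advancing time (a new reading comes with each control period).
- vision.read_camera(name): name is "scene" or "top"; returns the picture (400x640x3 uint8, blue, green, red); there is no depth.
- vision.calibration(name): a dict with "fx", "fy", "cx", "cy" (pixels), "origin" and "attitude" of the camera in the world. Camera axes: x right, y up, looking along -z (the intrinsics and any distortion apply to the point x, -y, -z); pixel columns grow to the right and rows downward; lengths in m; the calibration is good to about 2 mm. A picture is of the moment at which its call begins. calibration takes no time and is no camera call.
- close_job(): hands the job in; it is judged then, once.
Trained networks look in the newest picture that a camera, given by its name, has taken for a name from the list of things; names that differ only in an ending like _2 or _b are one class to them, and where a whole thing is asked for, a point or a joint stands for the part that bears it (a point fixed in the world has none). Each returns a list of dicts, best first, with "score" (0 to 1); they miss things now and then, are a little off and sometimes report something else, mostly with a low value. They report only what shows in the picture. A call takes as long as a camera call. They do not tell look-alikes from the thing itself.
- vision.spot_in(camera, target): "at" ([x, y, z] in m, in the coordinates of the camera as it stood for that picture, good to about 4 mm: the middle of the surface that is visible of it).
The state is a dict: "time_s": time; "qpos": joint angles; "dq": joint speeds; "joint_efforts": joint torques, N m; "position": TCP position; "tcp_rot": TCP orientation; "force": force on the tool from outside, world axes, zero at the start; "moment": the same for the moment, N m; "finger_gap": opening from 0.0 (shut) to 1.0 (fully open); "grasp_force": force on a finger pad.
Only numpy, scipy, OpenCV 4.12 (cv2) and the standard library are available. Lean on these libraries where they do the work, as an engineer would, in place of code of your own. Each camera call takes 0.05 s, during which the arm holds its last target. There are 200 camera calls.

## Working session

There is one attempt and no reset: what is moved stays moved. The work goes in short steps, Python scripts to look and compute and a shell command to move; the robot and the scene stay as the last step left them, time stands still between calls to the robot, and variables do not carry over. Pictures are saved under pics/ and viewed, at most 10 in all, crops included, and the job is handed in when it is done.

```bash
mkdir -p pics; cat > h.py <<'E'
import numpy as np, cv2
from scipy.spatial.transform import Rotation as R
from plant import status, vision
def cal(n):
    c=vision.calibration(n); a=np.array(c["attitude"],float)
    M=R.from_quat(a).as_matrix() if a.size==4 else a.reshape(3,3)
    return c,M,np.array(c["origin"],float)
def w(n,p):
    c,M,o=cal(n); return M@np.array(p)+o
def px(n,P):
    c,M,o=cal(n); q=M.T@(np.array(P)-o); return np.array([c["cx"]+c["fx"]*q[0]/-q[2], c["cy"]-c["fy"]*q[1]/-q[2]])
def ray(n,u,v):
    c,M,o=cal(n); return o, M@np.array([(u-c["cx"])/c["fx"],-(v-c["cy"])/c["fy"],-1])
def onz(n,u,v,z):
    o,d=ray(n,u,v); return o+d*(z-o[2])/d[2]
E
python3 - <<'E'
from h import *
for n in("scene","top"):
    im=vision.read_camera(n); cv2.imwrite(f"pics/{n}0.png",im); print(n,vision.calibration(n))
    for t in["tile","tile_center","tile_corner0","tile_corner1","tile_corner2","tile_corner3","stage_center","knob_top","spindle","gauge","rack","jar","mug","offcuts"]:
        for d in vision.spot_in(n,t)[:4]:
            P=w(n,d["at"]); print(t,round(d["score"],2),P.round(4),px(n,P).round())
print(status.state())
E
```

```text
scene {'fx': 362.4815864965836, 'fy': 362.4815864965836, 'cx': 318.7866036748109, 'cy': 199.34215280143357, 'origin': array([ 1.04242857, -0.44086924,  0.82145405]), 'attitude': array([0.34852741, 0.16148872, 0.39540806, 0.83432757])}
tile 0.88 [ 0.3529 -0.2418  0.0105] [218. 238.]
tile 0.63 [ 0.54   -0.0073  0.0113] [323. 237.]
tile 0.59 [ 0.5895 -0.1789  0.1109] [281. 258.]
tile 0.35 [0.587  0.1862 0.0516] [383. 205.]
tile_center 0.88 [ 0.5866 -0.1788  0.103 ] [281. 259.]
tile_center 0.86 [ 0.5419 -0.0099  0.0096] [322. 238.]
tile_center 0.78 [ 0.3497 -0.2424  0.0189] [217. 235.]
tile_corner0 0.86 [ 0.3497 -0.2399  0.0146] [218. 236.]
tile_corner0 0.84 [ 0.5893 -0.1797  0.1049] [281. 259.]
tile_corner0 0.68 [ 0.5403 -0.0114  0.0113] [322. 237.]
tile_corner0 0.39 [0.5872 0.1989 0.2741] [398. 142.]
tile_corner1 0.86 [ 0.3497 -0.2399  0.0146] [218. 236.]
tile_corner1 0.84 [ 0.5893 -0.1797  0.1049] [281. 259.]
tile_corner1 0.68 [ 0.5403 -0.0114  0.0113] [322. 237.]
tile_corner1 0.39 [0.5872 0.1989 0.2741] [398. 142.]
tile_corner2 0.86 [ 0.3497 -0.2399  0.0146] [218. 236.]
tile_corner2 
[... 2781 characters left out ...]
3478307,  0.68907639, -0.19461558,  1.56529932,  0.15729498,
        0.90251466, -0.21506885]), 'dq': array([-8.53763564e-04,  7.16556089e-05,  2.13792152e-03,  8.55347089e-04,
        3.00632438e-04,  1.47357479e-03,  6.77974700e-04]), 'joint_efforts': array([-5.43897877e-04, -5.27491951e+01, -1.26708627e+00, -1.53744364e+01,
       -5.18937979e-02, -7.03638943e-04,  4.56633370e-05]), 'position': array([ 0.22593969, -0.58275279,  0.24975804]), 'tcp_rot': array([9.82947689e-01, 1.83885394e-01, 1.83849063e-05, 3.98438161e-05]), 'force': array([-0.11483281, -0.23892912,  0.19113868]), 'moment': array([ 0.02778254, -0.00832265,  0.02617731]), 'grasp_force': 0.0, 'finger_gap': 1.002603023960745}
```

View pics/scene0.png

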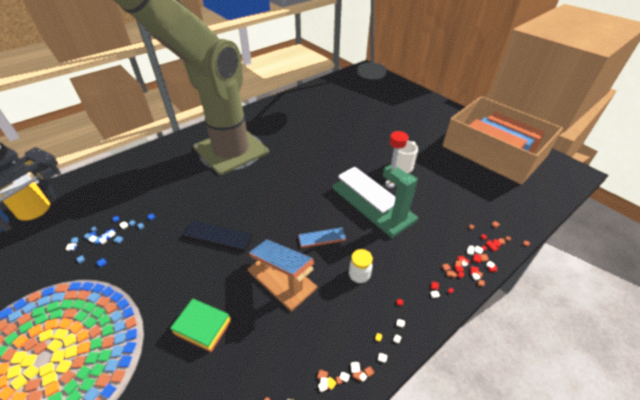

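View pics/top0.png

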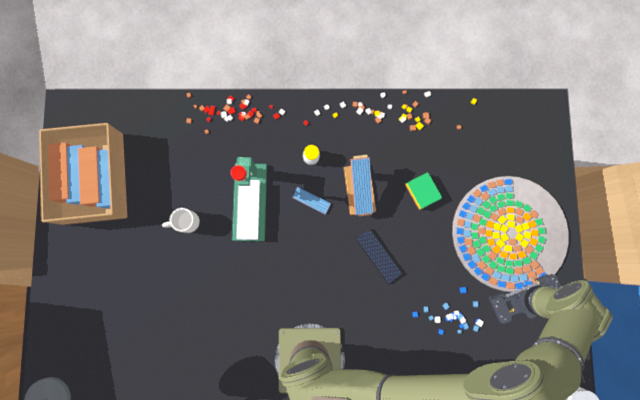

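Look-alikes: blue strip on rack (top 362,185 / scene 281,258), smaller blue strip on the table (top 311,200 / scene 322,238), black strip (top 379,255 / scene 218,236), strips in the box (top 80,175). The large blue one on the rack is the one to take. I'll check it in a crop and fit corners.

```bash
cat > m.py <<'E'
from h import *
def quad(n,box,f):
    im=vision.read_camera(n); x0,y0,x1,y1=box; s=8
    c=cv2.resize(im[y0:y1,x0:x1],None,fx=s,fy=s,interpolation=cv2.INTER_CUBIC)
    m=f(c.astype(int)).astype(np.uint8)*255
    m=cv2.morphologyEx(m,cv2.MORPH_CLOSE,np.ones((17,17)));m=cv2.morphologyEx(m,cv2.MORPH_OPEN,np.ones((17,17)))
    k=max(cv2.findContours(m,cv2.RETR_EXTERNAL,cv2.CHAIN_APPROX_NONE)[0],key=cv2.contourArea)
    h=cv2.convexHull(k); 
    for e in np.arange(5,80,1):
        q=cv2.approxPolyDP(h,e,True)
        if len(q)<=4: break
    q=q[:,0].astype(float)
    # refine: fit line to contour points near each side
    P=k[:,0].astype(float); L=[]
    for i in range(len(q)):
        a,b=q[i],q[(i+1)%len(q)]; d=(b-a)/np.linalg.norm(b-a); t=(P-a)@d; D=abs((P-a)@[-d[1],d[0]])
        S=P[(D<10)&(t>.15*np.linalg.norm(b-a))&(t<.85*np.linalg.norm(b-a))]
        vx,vy,px_,py_=cv2.fitLine(S.astype(np.float32),cv2.DIST_HUBER,0,.01,.01).ravel(); L.append(np.cross([px_,py_,1],[px_+vx,py_+vy,1]))
    o=[]
    for i in range(len(q)):
        z=np.cross(L[i-1],L[i]); o.append(z[:2]/z[2])
    o=np.array(o); v=c.copy(); cv2.polylines(v,[o.astype(int)],True,(0,255,255),1)
    return (o+.5)/s-.5+[x0,y0], v
blue=lambda c:(c[...,0]>c[...,2]+25)&(c[...,0]>70)
white=lambda c:(c.min(-1)>140)
E
python3 - <<'E'
from m import *
from scipy.optimize import least_squares
obs={};V=[]
for n,t,b,f in[("top","tile",(340,145,385,225),blue),("scene","tile",(240,230,325,290),blue),("top","stage",(225,160,275,250),white),("scene","stage",(325,160,405,225),white)]:
    q,v=quad(n,b,f); obs[n,t]=q; print(n,t,q.round(1).tolist()); V.append(cv2.resize(v,(390,290)))
cv2.imwrite("pics/c1.png",np.vstack([np.hstack(V[:2]),np.hstack(V[2:])]))
for n in("top","scene"): print(n,"stage",[onz(n,*p,.05).round(4).tolist() for p in obs[n,"stage"]])
th=np.radians(25)
def corners(p):
    x,y,yaw,s=p; r=R.from_euler('zyx',[yaw,-th,0])
    return np.array([[a*.095,b*.03,.014] for a,b in[(1,1),(1,-1),(-1,-1),(-1,1)]])@r.as_matrix().T+[x,y,.085]+r.apply([s,0,0])
def res(p,n):
    C=np.array([px(n,c) for c in corners(p)]); q=obs[n,"tile"]
    if len(q)!=4: return np.zeros(8)
    return min(((np.roll(q[::d],k,0)-C).ravel() for k in range(4) for d in(1,-1)),key=lambda r:(r**2).sum())
for n in("top","scene"):
    g=least_squares(lambda p:np.r_[res([*p,0],n)],[.575,-.173,0]); print(n,g.x,g.fun.round(1))
g=least_squares(lambda p:np.r_[res([*p,0],"top"),res([*p,0],"scene")],[.575,-.173,0]); print("both",g.x,g.fun.round(1))
E
```

```text
top tile [[369.3, 157.6], [371.8, 212.3], [355.5, 214.1], [351.2, 160.0]]
scene tile [[248.1, 251.1], [266.2, 238.0], [311.7, 257.1], [292.0, 273.6]]
top stage [[259.7, 177.3], [257.7, 239.3], [235.3, 239.3], [237.2, 187.3]]Traceback (most recent call last):
  File "<stdin>", line 5, in <module>
  File "m.py", line 18, in quad
    vx,vy,px_,py_=cv2.fitLine(S.astype(np.float32),cv2.DIST_HUBER,0,.01,.01).ravel(); L.append(np.cross([px_,py_,1],[px_+vx,py_+vy,1]))
                  ~~~~~~~~~~~^^^^^^^^^^^^^^^^^^^^^^^^^^^^^^^^^^^^^^^^^^^^^^^
cv2.error: OpenCV(4.12.0) /io/opencv/modules/imgproc/src/linefit.cpp:50: error: (-215:Assertion failed) count > 0 in function 'fitLine2D_wods'
```

```bash
sed -i 's/^        vx,vy/        if len(S)<5: S=np.array([a,b])\n        vx,vy/' m.py
python3 - <<'E'
from m import *
from scipy.optimize import least_squares
obs={};V=[]
for n,t,b,f in[("top","tile",(340,145,385,225),blue),("scene","tile",(240,230,325,290),blue),("top","stage",(225,160,275,250),white),("scene","stage",(325,160,388,225),white)]:
    q,v=quad(n,b,f); obs[n,t]=q; print(n,t,q.round(1).tolist()); V.append(cv2.resize(v,(390,290)))
cv2.imwrite("pics/c1.png",np.vstack([np.hstack(V[:2]),np.hstack(V[2:])]))
for n in("top","scene"): print(n,"stage",[onz(n,*p,.05).round(4).tolist() for p in obs[n,"stage"]])
th=np.radians(25)
def corners(p):
    x,y,yaw,s=p; r=R.from_euler('zyx',[yaw,-th,0])
    return np.array([[a*.095,b*.03,.014] for a,b in[(1,1),(1,-1),(-1,-1),(-1,1)]])@r.as_matrix().T+[x,y,.085]+r.apply([s,0,0])
def res(p,n):
    C=np.array([px(n,c) for c in corners(p)]); q=obs[n,"tile"]
    if len(q)!=4: return np.zeros(8)
    return min(((np.roll(q[::d],k,0)-C).ravel() for k in range(4) for d in(1,-1)),key=lambda r:(r**2).sum())
for n in("top","scene"):
    g=least_squares(lambda p:np.r_[res([*p,0],n)],[.575,-.173,0]); print(n,g.x,g.fun.round(1))
g=least_squares(lambda p:np.r_[res([*p,0],"top"),res([*p,0],"scene")],[.575,-.173,0]); print("both",g.x,g.fun.round(1))
E
```

```text
top tile [[369.4, 157.6], [371.8, 212.3], [355.5, 214.1], [351.2, 159.9]]
scene tile [[248.1, 251.2], [266.4, 237.9], [311.5, 257.3], [292.0, 273.5]]
top stage [[259.7, 177.3], [257.7, 239.3], [235.3, 239.3], [237.2, 187.3]]
scene stage [[339.0, 174.0], [354.4, 165.7], [387.4, 190.5], [387.4, 209.9]]
top stage [[0.6105, 0.1691, 0.05], [0.399, 0.1734, 0.05], [0.3992, 0.2484, 0.05], [0.576, 0.2453, 0.05]]
scene stage [[0.3969, 0.181, 0.05], [0.3977, 0.249, 0.05], [0.5501, 0.2457, 0.05], [0.6071, 0.1844, 0.05]]
top [ 0.57560686 -0.174397    0.09798794] [ 0.2  0.6 -0.   0.  -0.8 -0.4  0.7 -0.2]
scene [ 0.57277806 -0.17406183  0.10219345] [ 0.1 -0.6  0.   0.9 -0.2  0.4 -0.  -0.9]
both [ 0.57397975 -0.17428552  0.10063703] [ 0.3  0.1  0.1 -0.4 -0.9 -0.8  0.6 -0.7 -0.1 -1.  -0.1  0.4 -0.4  0.1
 -0.2 -1.2]
```

View pics/c1.png

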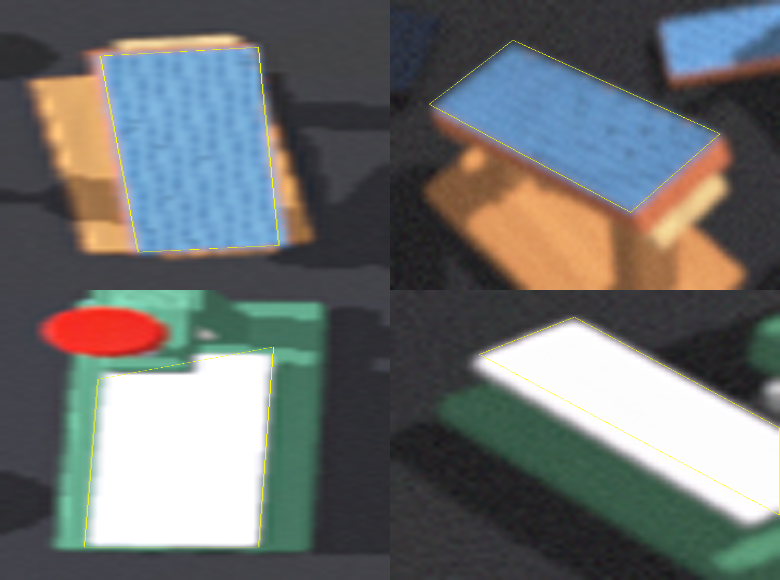

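Crop confirms it: the big blue-glazed strip on the wooden rack, in the top view with corners (369,158), (372,212), (356,214) and (351,160). The stage's near end is at top (235..258, 239). Estimates: tile (0.574, -0.174) with yaw 0.10, stage centre (0.4995, 0.211) with yaw -0.02.

```bash
cat > go.py <<'E'
import sys
from h import *
th=np.radians(25)
r=R.from_euler('zyx',[.1006,-th,0]); TL=np.array([.574,-.1743,.085])
flip=R.from_euler('x',np.pi)
def tilept(gx,h): return TL+r.apply([gx,0,.014+h]), r*flip
S=np.array([.4995,.211,.05]); rs=R.from_euler('z',-.02)
def stpt(gx,gy,h,c=0): return S+rs.apply([gx,gy,h]), rs*flip
def show(T):
    p,q=T; s=status.state(); Rc=R.from_quat(s["tcp_rot"]); d=np.array(p)-s["position"]
    print("t",round(s["time_s"],2),"pos",s["position"].round(4),"rot needed tool",(Rc.inv()*q).as_rotvec().round(4),"shift now cm",(Rc.inv().apply(d)*100).round(2),"shift after turn cm",(q.inv().apply(d)*100).round(2),"F",s["force"].round(2),"gap",round(s["finger_gap"],3),"gf",round(s["grasp_force"],1),"q",s["qpos"].round(2))
if __name__=="__main__": show(eval(sys.argv[1]))
E
python3 go.py "tilept(-.008,.10)"
```

```text
t 1.9 pos [ 0.2259 -0.5828  0.2497] rot needed tool [-0.1019  0.4256  0.2649] shift now cm [ 42.03 -27.43   6.48] shift after turn cm [ 27.77 -38.17  18.24] F [0.14 0.76 0.72] gap 1.003 gf 0.0 q [ 1.23  0.69 -0.19  1.57  0.16  0.9  -0.22]
```

```bash
python3 -m creep '[[[3,-2,0,0,0,0,0],[4,-2.6,0.5,0,0,0,0],[4,-2.6,0.5,0,0,0,0],[4,-2.6,0.5,0,0,0,0],[4,-2.6,0.5,0,0,0,0]]]' 35 && python3 go.py "tilept(-.008,.10)"
```

```text
time_s: 2.4
position: [0.3592, -0.397, 0.2298]
tcp_rot: [0.983, 0.184, 0.0, 0.0]
force: [0.4, -0.8, -0.8]
finger_gap: 0.999
grasp_force: 0.0
t 2.4 pos [ 0.3592 -0.397   0.2298] rot needed tool [-0.1013  0.425   0.2646] shift now cm [ 22.88 -14.95   4.49] shift after turn cm [ 14.72 -20.82  10.8 ] F [ 0.42 -0.76 -0.75] gap 0.999 gf 0.0 q [ 0.85  0.6  -0.17  1.86  0.15  0.69 -0.6 ]
```

```bash
python3 -m creep '[[[4,-2.6,0.5,0,0,0,0],[4,-2.6,0.5,0,0,0,0],[4,-2.6,0.5,0,0,0,0],[4,-2.6,0.5,0,0,0,0],[3,-2,0.4,0,0,0,0]]]' && python3 go.py "tilept(-.008,.10)"
```

```text
time_s: 2.9
position: [0.4926, -0.2109, 0.2057]
tcp_rot: [0.983, 0.185, 0.001, -0.0]
force: [-0.0, -0.4, 0.2]
finger_gap: 1.001
grasp_force: 0.0
t 2.9 pos [ 0.4926 -0.2109  0.2057] rot needed tool [-0.1032  0.4239  0.2677] shift now cm [ 3.72 -2.39  2.08] shift after turn cm [ 1.83 -3.42  2.97] F [-0.04 -0.42  0.17] gap 1.001 gf 0.0 q [ 0.39  0.63 -0.12  1.88  0.12  0.63 -1.  ]
```

```bash
python3 -m creep '[[[0,0,0,-0.025,0.106,0.066,0],[0,0,0,-0.025,0.106,0.066,0],[0,0,0,-0.025,0.106,0.066,0],[0,0,0,-0.025,0.106,0.066,0],[0,0,0,0,0,0,0]]]' && python3 go.py "tilept(-.008,.10)"
```

```text
time_s: 3.4
position: [0.4939, -0.2215, 0.2171]
tcp_rot: [0.978, 0.054, 0.199, 0.006]
force: [-0.2, 0.3, -0.5]
finger_gap: 1.002
grasp_force: 0.0
t 3.4 pos [ 0.4939 -0.2215  0.2171] rot needed tool [-0.0141  0.0337  0.0065] shift now cm [ 1.5  -4.47  3.98] shift after turn cm [ 1.34 -4.53  3.96] F [-0.2   0.3  -0.52] gap 1.002 gf 0.0 q [ 0.65  0.57 -0.33  2.18  0.18  0.05 -1.24]
```

```bash
python3 -m creep '[[[0.7,-2.2,1,0,0,0,0],[0.7,-2.2,1.5,0,0,0,0],[0,0,2,0,0,0,0],[0,0,0,-0.01,0.03,0.006,0],[0,0,0,0,0,0,0]]]' && python3 go.py "tilept(-.008,.10)"
```

```text
time_s: 3.9
position: [0.5111, -0.1912, 0.2035]
tcp_rot: [0.98, 0.057, 0.192, 0.002]
force: [0.0, -0.8, 0.4]
finger_gap: 1.002
grasp_force: 0.0
t 3.9 pos [ 0.5111 -0.1912  0.2035] rot needed tool [-0.0225  0.0488  0.012 ] shift now cm [ 0.18 -1.56  2.03] shift after turn cm [ 0.06 -1.61  2.  ] F [ 0.01 -0.81  0.39] gap 1.002 gf 0.0 q [ 0.58  0.6  -0.34  2.17  0.99  0.06 -2.11]
```

```bash
cat > kin.py <<'E'
from go import *
from scipy.optimize import least_squares
Q=[[1.2348,.68908,-.1946,1.5653,.1573,.9025,-.2151],[.85,.6,-.17,1.86,.15,.69,-.6],[.39,.63,-.12,1.88,.12,.63,-1.],[.65,.57,-.33,2.18,.18,.05,-1.24],[.58,.6,-.34,2.17,.99,.06,-2.11]]
P=[[.2259,-.5828,.2497],[.3592,-.397,.2298],[.4926,-.2109,.2057],[.4939,-.2215,.2171],[.5111,-.1912,.2035]]
X=[[.983,.184,0,0],[.983,.184,0,0],[.983,.185,.001,0],[.978,.054,.199,.006],[.98,.057,.192,.002]]
def fk(q,L,o):
    Rm=R.from_euler('z',o); p=np.array([0,0,L[0]])
    Rm=Rm*R.from_euler('z',q[0])*R.from_euler('y',q[1])*R.from_euler('z',q[2]); p=p+Rm.apply([0,0,L[1]])
    Rm=Rm*R.from_euler('y',q[3])*R.from_euler('z',q[4]); p=p+Rm.apply([0,0,L[2]])
    Rm=Rm*R.from_euler('y',q[5]); p=p+Rm.apply([0,0,L[3]])
    return p,Rm*R.from_euler('z',q[6]+L[4])
lo=np.array([-3.01,-.46,-1.47,.13,-1,.04,-2.66]);hi=np.array([3.01,2.08,1.51,2.56,4.14,2.09,2.66])
f=lambda v:np.concatenate([np.r_[fk(q,v[:5],v[5])[0]-p,.3*(R.from_quat(x).inv()*fk(q,v[:5],v[5])[1]).as_rotvec()] for q,p,x in zip(Q,P,X)])
best=min((least_squares(f,[.35,.42,.4,.3,a,b]) for a in(0,1.5,3,-1.5) for b in(-1.5,0,1.5,3)),key=lambda g:g.cost)
V=best.x
E
python3 - <<'E'
from kin import *
print(V.round(3),best.cost,best.fun.reshape(-1,6).round(3).tolist())
rng=np.random.default_rng(0)
def ik(p,o):
    out=[]
    for k in range(60):
        q0=lo+rng.random(7)*(hi-lo)
        g=least_squares(lambda q:np.r_[(fk(q,V[:5],V[5])[0]-p)*10,(o.inv()*fk(q,V[:5],V[5])[1]).as_rotvec(),1e-4*q],q0,bounds=(lo,hi))
        if g.cost<1e-4*.05: out.append(g.x)
    return np.array(out)
for name,T in[("grasp",tilept(-.008,0)),("pre",tilept(-.008,.1)),("grasp flip",(tilept(-.008,0)[0],tilept(0,0)[1]*R.from_euler('z',np.pi))),("st",stpt(-.008,0,.014)),("st flip",(stpt(-.008,0,.014)[0],stpt(0,0,0)[1]*R.from_euler('z',np.pi)))]:
    o=ik(*T); print(name,len(o)); 
    if len(o): print(o[np.argsort(-np.minimum(o-lo,hi-o).min(1))][:6].round(2))
E
```

```text
[ 2.6   -1.32   0.48   0.949 -0.892  1.244] 0.2550874284913392 [[0.205, 0.365, 0.085, 0.0, -0.0, 0.052], [-0.069, 0.051, -0.038, 0.001, 0.0, 0.054], [-0.406, -0.274, -0.007, 0.002, 0.0, 0.054], [-0.067, 0.09, -0.034, 0.125, -0.043, -0.081], [-0.105, -0.011, -0.006, 0.118, -0.041, -0.08]]
grasp 44
[[ 0.7   0.36 -0.23  2.24 -0.56  0.7  -0.16]
 [ 0.68  0.35 -0.24  2.24 -0.57  0.69 -0.19]
 [ 0.68  0.35 -0.24  2.24 -0.57  0.69 -0.19]
 [ 0.84  0.37 -0.14  2.24 -0.52  0.77  0.02]
 [ 0.87  0.37 -0.12  2.24 -0.51  0.79  0.05]
 [ 0.66  0.35 -0.25  2.24 -0.57  0.68 -0.22]]
pre 47
[[ 1.45  0.39  0.24  1.97 -0.19  1.23  0.7 ]
 [ 1.43  0.4   0.23  1.97 -0.2   1.22  0.67]
 [ 1.49  0.39  0.26  1.97 -0.17  1.24  0.74]
 [ 1.    0.42  0.04  1.97 -0.39  1.08  0.17]
 [ 2.04  0.32  0.44  1.97  0.11  1.25  1.33]
 [ 1.28  0.41  0.17  1.97 -0.27  1.19  0.5 ]]
grasp flip 49
[[-1.85  0.09 -0.14  2.24  0.59  0.56 -0.42]
 [-1.75  0.09 -0.2   2.24  0.59  0.55 -0.38]
 [ 0.21  0.29 -0.5   2.24 -0.54  0.45  2.25]
 [-1.56  0.09 -0.32  2.24  0.58  0.52 -0.3 ]
 [-1.61  0.09 -0.29  2.24  0.59  0.53 -0.33]
 [-1.53  0.09 -0.34  2.24  0.58  0.52 -0.29]]
st 29
[[ 1.69  0.38 -1.02  2.29  0.51  0.71 -0.68]
 [ 1.8   0.44 -0.79  2.29  0.56  0.61 -0.4 ]
 [ 1.83  0.45 -0.74  2.29  0.56  0.58 -0.33]
 [ 1.87  0.47 -0.66  2.29  0.57  0.55 -0.22]
 [ 1.89  0.48 -0.64  2.29  0.56  0.53 -0.18]
 [ 1.89  0.48 -0.64  2.29  0.56  0.53 -0.18]]
st flip 42
[[-0.54 -0.11 -0.45  2.29 -0.06  0.96  1.21]
 [-0.47 -0.12 -0.55  2.29 -0.08  0.96  1.18]
 [-0.54 -0.11 -0.45  2.29 -0.06  0.96  1.2 ]
 [-0.45 -0.12 -0.59  2.29 -0.08  0.96  1.17]
 [-0.45 -0.12 -0.59  2.29 -0.08  0.96  1.17]
 [-0.45 -0.12 -0.6   2.29 -0.08  0.96  1.16]]
```

```bash
python3 - <<'E'
s=open('kin.py').read()
a=s.index('def fk'); b=s.index('lo=np')
new='''import itertools
SG=np.ones(7)
def fk(q,L,o=None):
    q=np.array(q)*SG; E=R.from_euler
    Rm=E('z',L[4]+q[0]); p=np.array([0,0,L[0]]); Rm=Rm*E('yz',[0,0]); Rm=Rm*E('y',q[1])*E('z',q[2]); p=p+Rm.apply([L[6],0,L[1]])
    Rm=Rm*E('y',q[3])*E('z',q[4]); p=p+Rm.apply([-L[6],0,L[2]])
    Rm=Rm*E('y',q[5]); p=p+Rm.apply([L[7],0,L[3]])
    return p,Rm*E('z',q[6]+L[5])
'''
s=s[:a]+new+s[b:]
c=s.index('f=lambda')
s=s[:c]+'''f=lambda v:np.concatenate([np.r_[fk(q,v)[0]-p,.3*(R.from_quat(x).inv()*fk(q,v)[1]).as_rotvec()] for q,p,x in zip(Q,P,X)])
def fit():
    global SG
    best=None
    for sg in itertools.product([1,-1],repeat=4):
        SG=np.array([sg[0],1,sg[1],1,sg[2],1,sg[3]],float)
        for a in(0,3.1):
            for b in(-1.5,0,1.5,3):
                g=least_squares(f,[.35,.42,.4,.3,a,b,0,0],max_nfev=40)
                if best is None or g.cost<best[0].cost: best=(g,SG.copy())
    SG=best[1]; return best
'''
open('kin.py','w').write(s)
E
time python3 - <<'E'
import kin; from kin import *
g,sg=fit(); print(sg,g.x.round(4),g.cost,g.fun.reshape(-1,6).round(3).tolist())
open('fit.txt','w').write(repr((sg.tolist(),g.x.tolist())))
E
```

```text
[-1.  1. -1.  1. -1.  1. -1.] [ 3.2390e-01  5.6440e-01  3.4110e-01  2.9920e-01 -8.0500e-02  1.4925e+00
  5.0000e-04 -9.0000e-04] 0.00012315988485894297 [[-0.005, -0.0, -0.001, -0.0, 0.0, 0.001], [0.004, 0.003, -0.001, -0.001, 0.001, -0.001], [0.003, 0.003, 0.001, -0.002, 0.001, -0.0], [-0.001, 0.002, -0.0, -0.008, -0.001, 0.0], [0.0, -0.001, 0.001, -0.01, -0.0, 0.001]]
real	0m17.613s
user	0m18.050s
sys	0m0.076s
```

```bash
cat > iks.py <<'E'
import kin; from kin import *
sg,v=eval(open('fit.txt').read()); kin.SG=np.array(sg)
Z=R.from_euler('z',np.pi)
def ik(p,o,n=60,seed=0):
    rng=np.random.default_rng(seed); out=[]
    for k in range(n):
        q0=lo+rng.random(7)*(hi-lo)
        def F(q):
            a,b=fk(q,v); return np.r_[(a-p)*10,(o.inv()*b).as_rotvec()]
        g=least_squares(F,q0,bounds=(lo+.02,hi-.02),max_nfev=80)
        if g.cost<1e-6: out.append(g.x)
    return np.array(out)
E
time python3 - <<'E'
from iks import *
for name,T in[("grasp",tilept(-.008,0)),("pre",tilept(-.008,.08)),("st",stpt(-.008,0,.014))]:
  for fl in(0,1):
    o=ik(T[0],T[1]*Z if fl else T[1]); print(name,fl,len(o)); 
    if len(o): print(o[np.argsort(-np.minimum(o-lo,hi-o).min(1))][:7].round(2))
E
```

```text
Traceback (most recent call last):
  File "iks.py", line 10, in ik
    g=least_squares(F,q0,bounds=(lo+.02,hi-.02),max_nfev=80)
ValueError: Initial guess is outside of provided bounds

real	0m0.429s
user	0m0.949s
sys	0m0.063s
```

```bash
sed -i 's/q0=lo+rng.random(7)\*(hi-lo)/q0=lo+.03+rng.random(7)*(hi-lo-.06)/' iks.py
time python3 - <<'E'
from iks import *
for name,T in[("grasp",tilept(-.008,0)),("pre",tilept(-.008,.08)),("st",stpt(-.008,0,.014))]:
  for fl in(0,1):
    o=ik(T[0],T[1]*Z if fl else T[1]); print(name,fl,len(o)); 
    if len(o): print(o[np.argsort(-np.minimum(o-lo,hi-o).min(1))][:7].round(2))
E
```

```text
grasp 0 24
[[ 0.26  0.83  0.07  2.16  3.82  0.33  1.27]
 [ 0.26  0.83  0.06  2.16  3.82  0.33  1.28]
 [ 0.31  0.83 -0.01  2.16  3.68  0.3   1.43]
 [ 0.52  0.86 -0.36  2.16  2.78  0.27  2.38]
 [ 0.51  0.86 -0.34  2.16  2.82  0.27  2.34]
 [ 0.37  0.84 -0.12  2.16  3.44  0.26  1.68]
 [ 0.44  0.84 -0.22  2.16  3.15  0.25  1.99]]
grasp 1 30
[[ 0.71  0.96 -0.72  2.16  2.18  0.47 -0.1 ]
 [ 0.72  0.96 -0.73  2.16  2.16  0.48 -0.08]
 [ 0.75  0.98 -0.79  2.16  2.11  0.53 -0.02]
 [ 0.79  1.02 -0.88  2.16  2.05  0.6   0.05]
 [ 0.85  1.1  -1.03  2.16  1.98  0.74  0.16]
 [ 0.66  0.92 -0.61  2.16  2.3   0.39 -0.24]
 [ 0.65  0.92 -0.6   2.16  2.31  0.39 -0.26]]
pre 0 22
[[ 0.36  0.67 -0.05  2.21  3.93  0.2   1.19]
 [ 0.38  0.67 -0.08  2.21  3.85  0.18  1.28]
 [ 0.34  0.67 -0.02  2.21  4.    0.21  1.12]
 [ 0.57  0.7  -0.39  2.21  2.62  0.16  2.52]
 [ 0.56  0.69 -0.38  2.21  2.66  0.15  2.49]
 [ 0.56  0.69 -0.37  2.21  2.69  0.15  2.45]
 [ 0.44  0.67 -0.17  2.21  3.56  0.15  1.57]]
pre 1 26
[[ 0.8   0.8  -0.79  2.21  1.93  0.4   0.1 ]
 [ 0.83  0.83 -0.86  2.21  1.89  0.46  0.14]
 [ 0.76  0.77 -0.71  2
[... 194 characters left out ...]
  -0.33]]
st 0 16
[[-0.67  0.89  0.3   1.97 -0.67  0.38 -1.43]
 [-0.58  0.87  0.16  1.97 -0.39  0.33 -1.7 ]
 [-0.58  0.87  0.15  1.97 -0.37  0.33 -1.71]
 [-0.57  0.87  0.15  1.97 -0.36  0.33 -1.72]
 [-0.57  0.87  0.14  1.97 -0.34  0.32 -1.75]
 [-0.54  0.87  0.1   1.97 -0.24  0.31 -1.84]
 [-0.53  0.87  0.08  1.97 -0.19  0.31 -1.89]]
st 1 32
[[-0.13  0.96 -0.63  1.97  1.05  0.59  0.06]
 [ 0.01  1.08 -0.93  1.97  1.25  0.84 -0.11]
 [-0.14  0.96 -0.61  1.97  1.04  0.57  0.07]
 [-0.16  0.94 -0.57  1.97  1.01  0.55  0.1 ]
 [-0.21  0.92 -0.48  1.97  0.91  0.48  0.19]
 [-0.22  0.92 -0.46  1.97  0.88  0.47  0.21]
 [-0.23  0.91 -0.44  1.97  0.86  0.46  0.23]]
real	0m21.095s
user	0m21.600s
sys	0m0.048s
```

The straight tool hits joint 6's limit at the tilted grasp. With the tool half-turned about its z axis the pose is comfortably in range at both the grasp and the stage, so I'll turn it now, pure about the tool z.

```bash
python3 -m creep '[[[0,0,0,0,0,-0.149,0],[0,0,0,0,0,-0.149,0],[0,0,0,0,0,-0.149,0],[0,0,0,0,0,-0.149,0],[0,0,0,0,0,-0.149,0]]]' && sed -i 's/^def tilept(gx,h): return .*/ZP=R.from_euler("z",np.pi)\ndef tilept(gx,h): return TL+r.apply([gx,0,.014+h]), r*flip*ZP/; s/rs\*flip$/rs*flip*ZP/' go.py && python3 go.py "tilept(-.008,.10)"
```

```text
time_s: 4.4
position: [0.5108, -0.1913, 0.2038]
tcp_rot: [0.891, 0.411, 0.177, 0.072]
force: [-0.4, 0.4, 0.0]
finger_gap: 1.003
grasp_force: 0.0
t 4.4 pos [ 0.5108 -0.1913  0.2038] rot needed tool [-0.0479 -0.0497 -2.3801] shift now cm [ 1.22 -1.02  2.07] shift after turn cm [-0.08  1.62  2.04] F [-0.42  0.39  0.  ] gap 1.003 gf 0.0 q [ 0.68  0.62 -0.5   2.17  1.28  0.15 -1.64]
```

```bash
python3 -m creep '[[[0,0,0,0,0,-0.149,0],[0,0,0,0,0,-0.149,0],[0,0,0,0,0,-0.149,0],[0,0,0,0,0,-0.149,0],[0,0,0,0,0,-0.149,0]]]' | head -3
```

```text
time_s: 4.9
position: [0.5104, -0.1913, 0.2036]
tcp_rot: [0.68, 0.708, 0.139, 0.131]
```

```bash
python3 -m creep '[[[0,0,0,0,0,-0.149,0],[0,0,0,0,0,-0.149,0],[0,0,0,0,0,-0.149,0],[0,0,0,0,0,-0.149,0],[0,0,0,0,0,-0.149,0]]]' | head -1;  python3 go.py "tilept(-.008,.10)"
```

```text
time_s: 5.4
t 5.4 pos [ 0.5102 -0.1912  0.2034] rot needed tool [-0.0011 -0.0576 -0.8908] shift now cm [1.06 1.17 2.06] shift after turn cm [-0.14  1.6   2.03] F [ 0.04  0.01 -0.04] gap 0.998 gf 0.0 q [ 0.82  0.67 -0.74  2.16  1.38  0.31 -0.24]
```

Arm config is now well inside the ranges. I'll finish the turn and take up the rest.

```bash
python3 -m creep '[[[0,0,0,0,-0.01,-0.148,0],[0,0,0,0,-0.01,-0.148,0],[0,0,0,0,-0.01,-0.148,0],[0,0,0,0,-0.01,-0.148,0],[0,0,0,0,-0.01,-0.148,0]]]' | head -1;  python3 go.py "tilept(-.008,.08)"
```

```text
time_s: 5.9
t 5.9 pos [ 0.5103 -0.1914  0.2034] rot needed tool [-0.0031 -0.008  -0.1508] shift now cm [0.08 1.64 4.02] shift after turn cm [-0.14  1.63  4.02] F [ 0.99 -0.64 -0.38] gap 0.999 gf 0.0 q [ 0.82  0.67 -0.73  2.21  1.69  0.31  0.19]
```

```bash
python3 -m creep '[[[0,0,0,-0.003,-0.008,-0.148,0],[-0.1,1.6,1,0,0,0,0],[0,0,2,0,0,0,0],[0,0,1,0,0,0,0],[0,0,0,0,0,0,0]]]' | head -1;  python3 go.py "tilept(-.008,0)"; python3 - <<'E'
from h import *
a=[cv2.resize(vision.read_camera("top")[120:260,290:450],None,fx=2.5,fy=2.5),cv2.resize(vision.read_camera("scene")[160:300,200:360],None,fx=2.5,fy=2.5)]
cv2.imwrite("pics/c2.png",np.hstack(a))
E
```

```text
time_s: 6.4
t 6.4 pos [ 0.5266 -0.1753  0.1658] rot needed tool [ 0.0012 -0.0013 -0.0105] shift now cm [-0.1   0.    7.92] shift after turn cm [-0.09  0.01  7.92] F [-0.53 -0.07  0.1 ] gap 1.0 gf 0.0 q [ 0.8   0.78 -0.8   2.22  1.9   0.43  0.11]
```

View pics/c2.png

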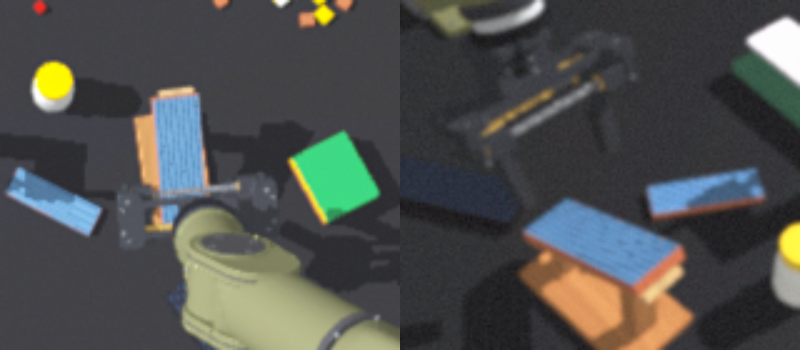

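The picture shows the gripper straddling the low half of the rack tile (top crop 195,185), square to it, tile undisturbed. I'll go in.

```bash
python3 -m creep '[[[-0.1,0,3,0,0,-0.01,0],[0,0,2.5,0,0,0,0],[0,0,1.4,0,0,0,0],[0,0,0.6,0,0,0,0],[0,0,0,0,0,0,0]]]' | head -1;  python3 go.py "tilept(-.008,0)"
```

```text
time_s: 7.0
t 7.0 pos [ 0.5594 -0.175   0.0997] rot needed tool [ 0.0007  0.0012 -0.0004] shift now cm [0.09 0.   0.55] shift after turn cm [0.09 0.   0.55] F [ 0.27 -0.06  0.41] gap 0.999 gf 0.0 q [ 0.78  0.96 -0.82  2.16  2.05  0.56  0.04]
```

```bash
python3 -m creep '[[[0,0,0.5,0,0,0,0],[0,0,0,0,0,0,40],[0,0,0,0,0,0,72],[0,0,0,0,0,0,72],[0,0,0,0,0,0,72]]]' | head -1;  python3 go.py "tilept(-.008,0)"
```

```text
time_s: 7.5
t 7.5 pos [ 0.5617 -0.1749  0.0956] rot needed tool [ 0.0007  0.0025 -0.0003] shift now cm [ 0.13 -0.01  0.08] shift after turn cm [ 0.13 -0.01  0.08] F [-0.16 -0.46  0.25] gap 0.72 gf 0.0 q [ 0.77  0.97 -0.82  2.16  2.06  0.56  0.04]
```

```bash
python3 -m creep '[[[0,0,0,0,0,0,85],[0,0,0,0,0,0,100],[0,0,0,0,0,0,120],[0,0,0,0,0,0,120],[0,0,0,0,0,0,120]]]' 8 ;  python3 go.py "tilept(-.008,0)"
```

```text
time_s: 8.0
position: [0.5616, -0.1753, 0.0954]
tcp_rot: [-0.049, 0.975, -0.011, 0.217]
force: [-3.0, -2.3, 4.5]
finger_gap: 0.68
grasp_force: 8.0
t 8.0 pos [ 0.5616 -0.1753  0.0954] rot needed tool [-0.0001  0.0021 -0.0007] shift now cm [0.11 0.03 0.07] shift after turn cm [0.11 0.03 0.07] F [-3.01 -2.3   4.5 ] gap 0.68 gf 8.0 q [ 0.77  0.97 -0.82  2.16  2.06  0.56  0.04]
```

```bash
python3 -m creep '[[[0,0,0,0,0,0,140],[0,0,0,0,0,0,140],[0,0,-0.5,0,0,0,140],[0,0,-1.5,0,0,0,140],[0,0,-2.5,0,0,0,140]]]' 35 | tail -4;python3 -m creep '[[[0,0,-3,0,0,0,140],[0,0,-3,0,0,0,140],[0,0,-3,0,0,0,140],[0,0,-1,0,0,0,140],[0,0,0,0,0,0,140]]]' |tail -4 ;  python3 go.py "stpt(-.088,0,.06)"
```

```text
tcp_rot: [-0.049, 0.975, -0.009, 0.216]
force: [0.4, -0.9, -2.9]
finger_gap: 0.673
grasp_force: 34.9
tcp_rot: [-0.05, 0.975, -0.011, 0.218]
force: [0.1, 0.2, -2.9]
finger_gap: 0.676
grasp_force: 34.9
t 9.0 pos [ 0.4996 -0.1745  0.2278] rot needed tool [-0.0174  0.4394  0.1197] shift now cm [ 9.   39.84  6.93] shift after turn cm [ 9.59 38.54 11.78] F [ 0.07  0.18 -2.89] gap 0.676 gf 34.9 q [ 0.78  0.59 -0.68  2.24  1.64  0.25  0.34]
```

```bash
python3 -m creep '[[[0,0,0,-0.003,0.088,0.024,140],[0,0,0,-0.003,0.088,0.024,140],[0,0,0,-0.003,0.088,0.024,140],[0,0,0,-0.003,0.088,0.024,140],[0,0,0,-0.003,0.088,0.024,140]]]' |tail -3;  python3 go.py "stpt(-.088,0,.06)"
```

```text
force: [0.5, -0.8, -3.7]
finger_gap: 0.675
grasp_force: 34.9
t 9.5 pos [ 0.5003 -0.1815  0.2245] rot needed tool [-0.0223  0.098   0.0183] shift now cm [ 9.97 39.66  9.61] shift after turn cm [ 9.66 39.24 11.45] F [ 0.55 -0.84 -3.73] gap 0.675 gf 34.9 q [ 0.76  0.68 -0.81  1.95  0.77  0.74  1.07]
```

```bash
python3 -m creep '[[[1,2,0.5,0,0,0,140],[1,4,1,0,0,0,140],[1,4.5,1.5,0,0,0,140],[1,4.5,1.5,0,0,0,140],[1,4.5,1,0,0,0,140]]]' |tail -3;  python3 go.py "stpt(-.088,0,.06)"
```

```text
force: [0.9, 0.1, -4.1]
finger_gap: 0.675
grasp_force: 34.9
t 10.0 pos [0.4563 0.0132 0.1587] rot needed tool [-0.0237  0.1009  0.0185] shift now cm [ 4.95 20.06  3.9 ] shift after turn cm [ 4.88 19.86  4.87] F [ 0.86  0.11 -4.08] gap 0.675 gf 34.9 q [ 0.21  0.67 -0.57  2.23  1.07  0.45  0.32]
```

```bash
python3 -m creep '[[[1,4,0,-0.012,0.05,0.009,140],[1,4,0,-0.012,0.05,0.009,140],[1,4.5,0,0,0,0,140],[1,4.5,0,0,0,0,140],[1,2.5,0,0,0,0,140]]]' |tail -3;  python3 go.py "stpt(-.088,0,.06)"
```

```text
force: [0.6, 0.1, -3.2]
finger_gap: 0.677
grasp_force: 34.9
t 10.5 pos [0.4094 0.2124 0.1565] rot needed tool [0.0038 0.0026 0.005 ] shift now cm [-0.2   0.02  4.66] shift after turn cm [-0.21  0.04  4.65] F [ 0.63  0.07 -3.21] gap 0.677 gf 34.9 q [-0.16  0.72 -0.67  2.13  0.84  0.58  0.1 ]
```

```bash
python3 -m creep '[[[-0.2,0,3,0.004,0.003,0.005,140],[0,0,2.5,0,0,0,140],[0,0,1.5,0,0,0,140],[0,0,0.6,0,0,0,140],[0,0,0,0,0,0,140]]]' |tail -3;  python3 go.py "stpt(-.088,0,.03)"; python3 - <<'E'
from h import *
a=[cv2.resize(vision.read_camera("top")[130:290,190:350],None,fx=2.5,fy=2.5),cv2.resize(vision.read_camera("scene")[110:270,290:450],None,fx=2.5,fy=2.5)]
cv2.imwrite("pics/c3.png",np.hstack(a))
E
```

```text
force: [-0.4, 0.6, -2.2]
finger_gap: 0.678
grasp_force: 34.9
t 11.0 pos [0.4117 0.2069 0.0801] rot needed tool [-0.0057 -0.0016 -0.0035] shift now cm [0.04 0.59 0.01] shift after turn cm [0.03 0.59 0.01] F [-0.38  0.65 -2.2 ] gap 0.678 gf 34.9 q [-0.28  0.84 -0.47  2.17  1.08  0.4  -0.1 ]
```

View pics/c3.png

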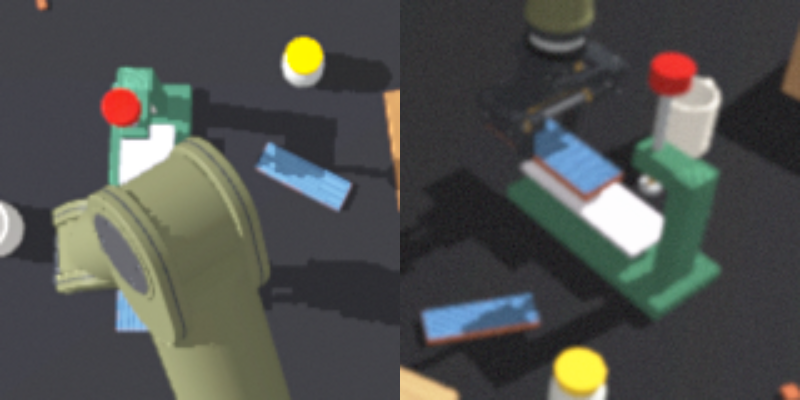

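In the scene crop the tile (575,160) is level above the stage with its long sides parallel to it; the foot is at (650,180), clear. I'll measure the held tile against the stage with the scene camera.

```bash
python3 - <<'E'
from m import *
s=status.state(); p=s["position"]; print(p.round(4))
for b in [(335,150,395,200)]:
    q,v=quad("scene",b,blue); print(q.round(1).tolist(), [onz("scene",*x,p[2]).round(4).tolist() for x in q])
q2,v2=quad("scene",(325,160,400,235),white)
print([onz("scene",*x,.05).round(4).tolist() for x in q2])
cv2.imwrite("pics/c4.png",np.hstack([cv2.resize(v,(400,330)),cv2.resize(v2,(400,330))]))
E
```

```text
[0.4125 0.2071 0.0814]
[[350.3, 157.3], [379.8, 177.2], [364.0, 187.1], [343.0, 170.7]] [[0.3842, 0.2402, 0.0814], [0.514, 0.2437, 0.0814], [0.5155, 0.174, 0.0814], [0.4192, 0.1762, 0.0814]]
[[-2.0052, 0.2571, 0.05], [0.6986, 0.1815, 0.05], [0.608, 0.2125, 0.05], [0.605, 0.1642, 0.05]]
```

View pics/c4.png

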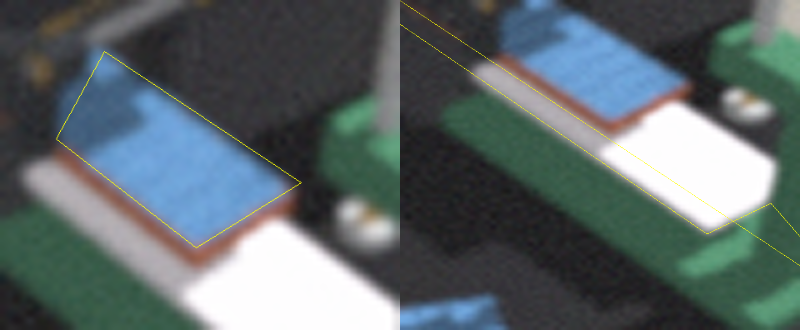

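```bash
python3 -m creep '[[[0,0.5,0,0,0,0,140],[-1,0,0,0,0,0,140],[-2,0,0,0,0,0,140],[-2,0,0,0,0,0,140],[-2,0,0,0,0,0,140]]]' |tail -3;  python3 -m creep '[[[-0.7,0,0,0,0,0,140],[0,0,0,0,0,0,140],[0,0,0,0,0,0,140]]]' |tail -3; python3 go.py "stpt(-.008,0,.014)"
```

```text
force: [0.2, 0.3, -3.1]
finger_gap: 0.675
grasp_force: 34.9
force: [-0.8, -0.2, -3.6]
finger_gap: 0.679
grasp_force: 34.9
t 12.0 pos [0.4884 0.2099 0.0814] rot needed tool [-0.005  -0.0003 -0.0037] shift now cm [-0.31  0.14  1.74] shift after turn cm [-0.31  0.13  1.74] F [-0.82 -0.17 -3.61] gap 0.679 gf 34.9 q [-0.15  0.9  -0.59  1.96  0.92  0.58  0.17]
```

```bash
python3 -m creep '[[[-0.3,0.13,0,-0.005,0,-0.004,140],[0,0,0.6,0,0,0,140],[0,0,0.6,0,0,0,140],[0,0,0,0,0,0,140],[0,0,0,0,0,0,140]]]' |tail -3; python3 go.py "stpt(-.008,0,.014)"; python3 - <<'E'
from h import *
a=[cv2.resize(vision.read_camera("top")[155:255,215:285],(420,600),interpolation=cv2.INTER_CUBIC),cv2.resize(vision.read_camera("scene")[150:240,325:415],(380,380),interpolation=cv2.INTER_CUBIC)]
a[1]=cv2.copyMakeBorder(a[1],0,220,0,0,0); cv2.imwrite("pics/c5.png",np.hstack(a))
E
```

```text
force: [-0.4, 0.4, -3.2]
finger_gap: 0.677
grasp_force: 34.9
t 12.5 pos [0.4922 0.211  0.069 ] rot needed tool [-0.0004 -0.     -0.0001] shift now cm [0.07 0.01 0.5 ] shift after turn cm [0.07 0.01 0.5 ] F [-0.44  0.38 -3.2 ] gap 0.677 gf 34.9 q [-0.16  0.92 -0.57  1.95  0.94  0.56  0.16]
```

View pics/c5.png

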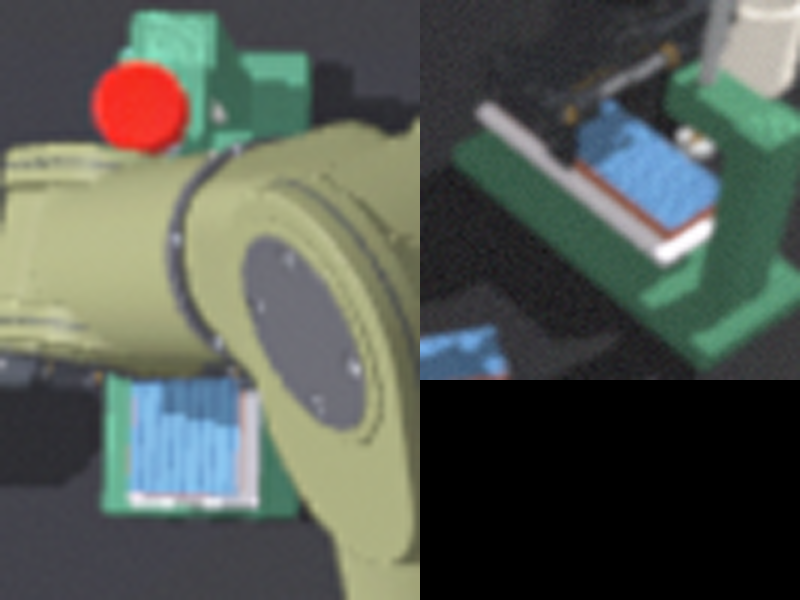

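```bash
python3 - <<'E'
from h import *
im=vision.read_camera("top").astype(int)
I=im[230:236,228:266].mean(0)
for u,c in zip(range(228,266),I): print(u,c.round().astype(int),"y@.069 %.4f y@.05 %.4f"%(onz("top",u,233,.069)[1],onz("top",u,233,.05)[1]))
J=im[224:246,240:252].mean(1)
for v_,c in zip(range(224,246),J): print(v_,c.round().astype(int),"x@.069 %.4f x@.05 %.4f"%(onz("top",246,v_,.069)[0],onz("top",246,v_,.05)[0]))
E
```

```text
228 [59 53 53] y@.069 0.2700 y@.05 0.2734
229 [64 57 57] y@.069 0.2667 y@.05 0.2700
230 [70 62 63] y@.069 0.2634 y@.05 0.2667
231 [78 75 68] y@.069 0.2601 y@.05 0.2633
232 [110 127  84] y@.069 0.2568 y@.05 0.2600
233 [154 184 110] y@.069 0.2535 y@.05 0.2566
234 [149 179 105] y@.069 0.2502 y@.05 0.2532
235 [152 178 110] y@.069 0.2469 y@.05 0.2499
236 [185 179 126] y@.069 0.2435 y@.05 0.2465
237 [226 183 128] y@.069 0.2402 y@.05 0.2432
238 [215 167 114] y@.069 0.2369 y@.05 0.2398
239 [227 183 128] y@.069 0.2336 y@.05 0.2365
240 [222 176 122] y@.069 0.2303 y@.05 0.2331
241 [226 182 126] y@.069 0.2270 y@.05 0.2298
242 [230 188 130] y@.069 0.2237 y@.05 0.2264
243 [221 176 119] y@.069 0.2204 y@.05 0.2230
244 [230 187 130] y@.069 0.2170 y@.05 0.2197
245 [220 174 118] y@.069 0.2137 y@.05 0.2163
246 [235 194 136] y@.069 0.2104 y@.05 0.2130
247 [234 191 133] y@.069 0.2071 y@.05 0.2096
248 [222 175 120] y@.069 0.2038 y@.05 0.2063
249 [233 190 134] y@.069 0.2005 y@.05 0.2029
250 [224 178 123] y@.069 0.1971 y@.05 0.1995
251 [237 194 136] y@.069 0.1938 y@.05 0.1962
252 [232 188 130] y@.069 0.1905 
[... 872 characters left out ...]
[225 181 125] x@.069 0.4292 x@.05 0.4304
231 [228 184 128] x@.069 0.4259 x@.05 0.4271
232 [228 183 127] x@.069 0.4225 x@.05 0.4237
233 [229 184 129] x@.069 0.4192 x@.05 0.4203
234 [229 185 129] x@.069 0.4159 x@.05 0.4170
235 [228 184 126] x@.069 0.4126 x@.05 0.4136
236 [227 182 130] x@.069 0.4093 x@.05 0.4103
237 [203 181 177] x@.069 0.4060 x@.05 0.4069
238 [219 214 211] x@.069 0.4027 x@.05 0.4036
239 [180 186 162] x@.069 0.3994 x@.05 0.4002
240 [108 125  83] x@.069 0.3961 x@.05 0.3969
241 [72 76 58] x@.069 0.3928 x@.05 0.3935
242 [72 64 64] x@.069 0.3895 x@.05 0.3902
243 [74 67 67] x@.069 0.3862 x@.05 0.3868
244 [75 67 67] x@.069 0.3829 x@.05 0.3835
245 [74 67 67] x@.069 0.3796 x@.05 0.3802
```

```bash
python3 -m creep '[[[0.07,0,0,0,0,0,140],[0,0,0.15,0,0,0,140],[0,0,0.1,0,0,0,140],[0,0,0.05,0,0,0,140],[0,0,0,0,0,0,140]]]' |grep -E "pos|force"; python3 -m creep '[[[0,0,0.05,0,0,0,140],[0,0,0,0,0,0,140]]]' |grep -E "pos|force"
```

```text
position: [0.4919, 0.211, 0.0669]
force: [-2.1, -0.6, 4.7]
grasp_force: 34.9
position: [0.4919, 0.211, 0.0669]
force: [-1.3, -1.3, 10.2]
grasp_force: 34.9
```

```bash
python3 -m creep '[[[0,0,-0.06,0,0,0,140],[0,0,0,0,0,0,140]]]' |grep -E "pos|force"
```

```text
position: [0.4919, 0.211, 0.0669]
force: [-1.8, -1.7, 6.3]
grasp_force: 34.9
```

```bash
python3 -m creep '[[[0,0,-0.04,0,0,0,140],[0,0,0,0,0,0,140]]]' |grep -E "pos|force"; python3 -m creep '[[[0,0,0,0,0,0,120],[0,0,0,0,0,0,120],[0,0,0,0,0,0,100]]]' 4 |grep -E "pos|force|gap"
```

```text
position: [0.4919, 0.2111, 0.067]
force: [-0.2, -0.8, 4.0]
grasp_force: 34.9
position: [0.492, 0.2111, 0.0667]
force: [-0.8, -0.5, 0.3]
finger_gap: 0.679
grasp_force: 4.0
```

```bash
python3 -m creep '[[[0,0,0,0,0,0,78],[0,0,0,0,0,0,70],[0,0,0,0,0,0,40],[0,0,0,0,0,0,20],[0,0,0,0,0,0,20]]]' |grep -E "pos|force|gap"; python3 go.py "stpt(-.008,0,.10)"
```

```text
position: [0.492, 0.2111, 0.0669]
force: [0.1, -0.8, 0.4]
finger_gap: 0.921
grasp_force: 0.0
t 14.55 pos [0.492  0.2111 0.0669] rot needed tool [ 0.0002  0.0008 -0.0006] shift now cm [ 0.04  0.01 -8.31] shift after turn cm [ 0.05  0.01 -8.31] F [ 0.05 -0.82  0.36] gap 0.921 gf 0.0 q [-0.16  0.92 -0.57  1.95  0.95  0.56  0.15]
```

```bash
python3 -m creep '[[[0,0,-1,0,0,0,20],[0,0,-3,0,0,0,20],[2,0,-4,0,0,0,20],[3,0,-4,0,0,0,20],[3,0,-4,0,0,0,20]]]' |grep -E "pos|force"; python3 -m creep '[[[3,0,-3,0,0,0,120],[3,0,-3,0,0,0,200],[2,-2,-3,0,0,0,255],[0,-4,0,0,0,0,255],[0,-4,0,0,0,0,255]]]' |grep -E "pos|force"; python3 - <<'E'
from h import *
a=[cv2.resize(vision.read_camera("top")[155:255,215:285],(420,600),interpolation=cv2.INTER_CUBIC),cv2.resize(vision.read_camera("scene")[150:240,325:415],(380,380),interpolation=cv2.INTER_CUBIC)]
a[1]=cv2.copyMakeBorder(a[1],0,220,0,0,0); cv2.imwrite("pics/c6.png",np.hstack(a))
for n in("top","scene"):
    vision.read_camera(n)
    for t in("knob_top","stage_center","tile_center"):
        for d in vision.spot_in(n,t)[:3]: P=w(n,d["at"]); print(n,t,round(d["score"],2),P.round(4),px(n,P).round(1))
E
```

```text
position: [0.4107, 0.2127, 0.2287]
force: [1.0, -0.3, 1.5]
grasp_force: 0.0
position: [0.3292, 0.1141, 0.3181]
force: [0.9, -1.4, -0.2]
grasp_force: 0.0
top knob_top 0.65 [0.4627 0.4323 0.0368] [182.1 221. ]
top knob_top 0.49 [0.5794 0.2023 0.2865] [239.5 172.9]
top stage_center 0.94 [0.5713 0.1853 0.0219] [255.7 189.9]
top tile_center 0.92 [ 0.5401 -0.0027  0.0076] [309.9 199.2]
top tile_center 0.91 [ 0.3443 -0.2374  0.0146] [378.6 255.3]
top tile_center 0.64 [0.4953 0.2133 0.0659] [245.6 210.3]
scene knob_top 0.84 [0.5866 0.2004 0.2761] [398.2 141.4]
scene stage_center 0.82 [0.6008 0.1794 0.0488] [384.6 209.8]
scene stage_center 0.45 [ 0.7017 -0.0217  0.0616] [359.6 265.4]
scene tile_center 0.96 [ 0.5398 -0.0093  0.009 ] [322.  237.4]
scene tile_center 0.87 [ 0.3478 -0.2412  0.0187] [216.6 234.5]
scene tile_center 0.7 [0.5086 0.2045 0.06  ] [368.8 186.8]
```

View pics/c6.png

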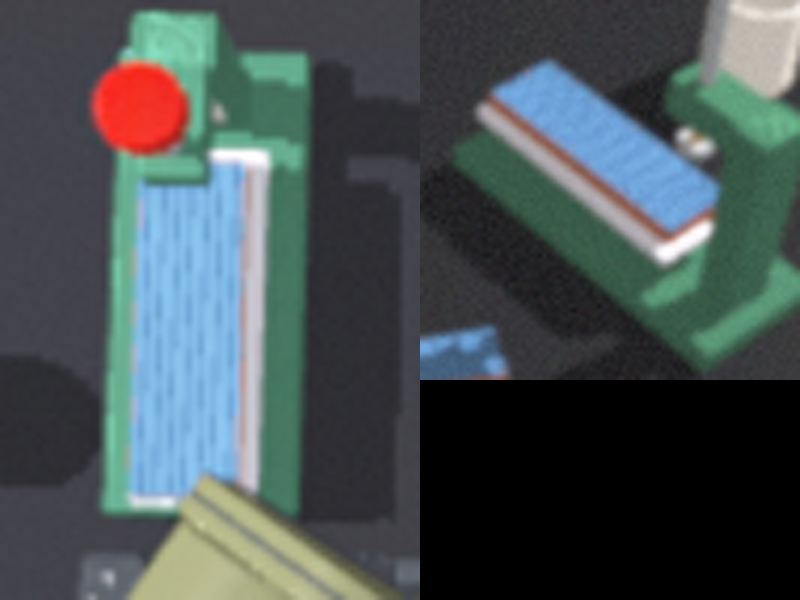

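The tile lies flat on the stage with white showing at both ends and along the near side (top crop 132–245, 163–497), and the foot at scene crop (693,140) stands above its far end. Next: locate the knob precisely.

```bash
python3 - <<'E'
from m import *
from scipy.optimize import least_squares
A=np.linspace(0,2*np.pi,73)
ob={}
for n,b in(("top",(222,155,256,192)),("scene",(380,125,420,170))):
    im=vision.read_camera(n); x0,y0,x1,y1=b
    c=cv2.resize(im[y0:y1,x0:x1],None,fx=8,fy=8,interpolation=cv2.INTER_CUBIC).astype(int)
    m=(c[...,2]-np.maximum(c[...,0],c[...,1])>75)
    ys,xs=np.nonzero(m); g=lambda s,o:(np.array([s.min(),s.max()+1])/8-.5+o)
    ob[n]=np.r_[g(xs,x0),g(ys,y0)]; print(n,ob[n].round(1))
def F(p,ns):
    o=[]
    for n in ns:
        C=np.array([px(n,[p[0]+.022*np.cos(a),p[1]+.022*np.sin(a),p[2]-d]) for a in A for d in(0,.025)])
        o.append(np.r_[C.min(0)[0],C.max(0)[0],C.min(0)[1],C.max(0)[1]]-ob[n])
    return np.concatenate(o)
g=least_squares(F,[.58,.205,.28],args=(("top","scene"),)); print(g.x.round(4),g.fun.round(2))
E
python3 go.py "([.5795,.2075,.32],rs*flip*ZP)"
```

```text
top [229.8 245.9 164.8 180.1]
scene [389.6 408.4 130.2 147.4]
t 16.15 pos [0.3296 0.1151 0.3167] rot needed tool [0.0005 0.0006 0.0014] shift now cm [-24.81   9.7   -0.31] shift after turn cm [-24.8    9.73  -0.33] F [0.92 0.89 1.19] gap 0.006 gf 0.0 q [ 0.29  0.34 -1.01  2.19  0.4   0.8   0.57]Traceback (most recent call last):
  File "<stdin>", line 17, in <module>
    return func(*args, **kwargs)
    result = trf(vector_fun.fun, vector_fun.jac, x0, f0, J0, lb, ub, ftol, xtol,
                 gtol, max_nfev, x_scale, loss_function, tr_solver,
                 tr_options.copy(), verbose, callback=callback_wrapped)
    return trf_no_bounds(
        fun, jac, x0, f0, J0, ftol, xtol, gtol, max_nfev, x_scale,
        loss_function, tr_solver, tr_options, verbose, callback=callback)
    J = jac(x)
    self._update_jac()
    ~~~~~~~~~~~~~~~~^^
    self.J = self.jac_wrapped(xp_copy(self.x), f0=self.f)
             ~~~~~~~~~~~~~~~~^^^^^^^^^^^^^^^^^^^^^^^^^^^^
    J, dct = approx_derivative(
             ~~~~~~~~~~~~~~~~~^
        self.fun,
        ^^^^^^^^^
    ...<2 lines>...
        **se
[... 378 characters left out ...]
for f_eval in f_evals]
                                    ^^^^^^^
    f = np.atleast_1d(self.fun(x, *self.args, **self.kwargs))
                      ~~~~~~~~^^^^^^^^^^^^^^^^^^^^^^^^^^^^^^
    return np.atleast_1d(self.fun(x))
                         ~~~~~~~~^^^
    return self.f(x, *self.args, **self.kwargs)
           ~~~~~~^^^^^^^^^^^^^^^^^^^^^^^^^^^^^^
  File "<stdin>", line 14, in F
  File "h.py", line 11, in px
    c,M,o=cal(n); q=M.T@(np.array(P)-o); return np.array([c["cx"]+c["fx"]*q[0]/-q[2], c["cy"]-c["fy"]*q[1]/-q[2]])
          ~~~^^^
  File "h.py", line 5, in cal
    c=vision.calibration(n); a=np.array(c["attitude"],float)
ValueError: time passes only in moves, steps and waits
```

```bash
sed -i 's/^def cal(n)/import functools\n@functools.cache\ndef cal(n)/' h.py; python3 - <<'E'
from h import *
from scipy.optimize import least_squares
A=np.linspace(0,2*np.pi,73)
ob={"top":np.array([229.8,245.9,164.8,180.1]),"scene":np.array([389.6,408.4,130.2,147.4])}
def F(p,ns):
    o=[]
    for n in ns:
        C=np.array([px(n,[p[0]+.022*np.cos(a),p[1]+.022*np.sin(a),p[2]-d]) for a in A for d in(0,.025)])
        o.append(np.r_[C.min(0)[0],C.max(0)[0],C.min(0)[1],C.max(0)[1]]-ob[n])
    return np.concatenate(o)
g=least_squares(F,[.58,.205,.28],args=(("top","scene"),)); print(g.x.round(4),g.fun.round(2))
E
```

```text
[0.582  0.2079 0.291 ] [-0.17  0.26 -0.56  0.74 -0.01  0.15 -0.46  0.49]
```

```bash
python3 -m creep '[[[0,0,-2,0,0,0,255],[-4,1.8,0,0,0,0,255],[-4.5,1.8,0,0,0,0,255],[-4.5,1.8,0,0,0,0,255],[-4.5,1.8,0,0,0,0,255]]]' 20|grep -E "pos|force"; python3 -m creep '[[[-4,1.6,0,0,0,0,255],[-3,1,0,0,0,0,255],[0,0,0,0,0,0,255]]]' |grep -E "pos|force";python3 go.py "([.581,.2085,.31],rs*flip*ZP)"
```

```text
position: [0.5078, 0.1836, 0.3365]
force: [0.5, 0.5, -0.6]
grasp_force: 0.0
position: [0.5795, 0.2087, 0.3353]
force: [-0.6, 1.1, -0.4]
grasp_force: 0.0
t 16.95 pos [0.5795 0.2087 0.3353] rot needed tool [ 0.002   0.0005 -0.0023] shift now cm [-0.15 -0.02  2.53] shift after turn cm [-0.15 -0.01  2.53] F [-0.57  1.13 -0.38] gap 0.004 gf 0.0 q [ 0.03  0.7  -0.87  1.46  0.55  1.23  0.65]
```

```bash
python3 - <<'E'
from h import *
A=np.linspace(0,2*np.pi,73)
for z in np.arange(.11,.145,.004):
    C=np.array([px("scene",[.5808+.012*np.cos(a),.2087+.012*np.sin(a),z]) for a in A]); print(round(z,3),C.min(0).round(1),C.max(0).round(1))
im=vision.read_camera("scene"); print(im[176:198,386:395].mean(1).round().astype(int).tolist() and [int(x) for x in im[176:198,388:393].mean((1,2))])
E
python3 -m creep '[[[-0.1,0,0.5,0,0,0,255],[0,0,0.8,0,0,0,255],[0,0,0.8,0,0,0,255],[0,0,0.3,0,0,0,255],[0,0,0,0,0,0,255]]]' |grep -E "pos|force"
```

```text
0.11 [385.2 183.9] [393.6 189.5]
0.114 [385.4 182.9] [393.8 188.5]
0.118 [385.6 181.8] [394.  187.5]
0.122 [385.8 180.8] [394.2 186.4]
0.126 [386.  179.8] [394.4 185.4]
0.13 [386.2 178.7] [394.6 184.4]
0.134 [386.4 177.7] [394.9 183.3]
0.138 [386.5 176.6] [395.1 182.3]
0.142 [386.7 175.6] [395.3 181.2]
[73, 72, 73, 79, 99, 123, 141, 164, 189, 186, 151, 114, 95, 104, 125, 147, 158, 161, 160, 160, 165, 165]
position: [0.5772, 0.2067, 0.3123]
force: [0.2, 0.1, 0.2]
grasp_force: 0.0
```

```bash
python3 -m creep '[[[-0.35,0.15,0,0,0,0,255],[0,0,0.3,0,0,0,255],[0,0,0.3,0,0,0,255],[0,0,0.3,0,0,0,255],[0,0,0.3,0,0,0,255]]]' |grep -E "pos|force"; python3 go.py "([.581,.2085,.255],rs*flip*ZP)"
```

```text
position: [0.5811, 0.2086, 0.3006]
force: [0.5, -0.4, 0.4]
grasp_force: 0.0
t 18.0 pos [0.5811 0.2086 0.3006] rot needed tool [-0.0001  0.0006 -0.0005] shift now cm [ 0.02 -0.01  4.56] shift after turn cm [ 0.01 -0.01  4.56] F [ 0.48 -0.44  0.42] gap 0.003 gf 0.0 q [ 0.02  0.73 -0.85  1.51  0.58  1.17  0.62]
```

```bash
python3 -m creep '[[[0,0,0.3,0,0,0,255],[0,0,0.3,0,0,0,255],[0,0,0.3,0,0,0,255],[0,0,0.3,0,0,0,255],[0,0,0.3,0,0,0,255]]]' |grep -E "pos|force"; python3 go.py "([.581,.2085,.255],rs*flip*ZP)"
```

```text
position: [0.5812, 0.2086, 0.2858]
force: [-1.1, -0.0, 2.2]
grasp_force: 1.1
t 18.5 pos [0.5812 0.2086 0.2858] rot needed tool [-0.0001  0.0007 -0.0005] shift now cm [ 0.02 -0.01  3.08] shift after turn cm [ 0.02 -0.01  3.08] F [-1.08 -0.    2.19] gap 0.002 gf 1.1 q [ 0.02  0.75 -0.84  1.53  0.6   1.14  0.6 ]
```

```bash
python3 -m creep '[[[0,0,0.3,0,0,0,255],[0,0,0.3,0,0,0,255],[0,0,0.3,0,0,0,255],[0,0,0.3,0,0,0,255],[0,0,0.2,0,0,0,255]]]' |grep -E "pos|force"
```

```text
position: [0.5812, 0.2087, 0.2716]
force: [-0.7, -1.3, 2.1]
grasp_force: 1.1
```

```bash
python3 -m creep '[[[0,0,0.25,0,0,0,255],[0,0,0.25,0,0,0,255],[0,0,0.25,0,0,0,255],[0,0,0.25,0,0,0,255],[0,0,0.1,0,0,0,255]]]' |grep -E "pos|force"; python3 - <<'E'
from h import *
im=vision.read_camera("scene"); print([int(x) for x in im[176:204,388:393].mean((1,2))])
cv2.imwrite("pics/c7.png",cv2.resize(im[110:230,330:430],(500,600),interpolation=cv2.INTER_CUBIC))
E
```

```text
position: [0.5812, 0.2087, 0.2606]
force: [-1.1, -1.4, 1.4]
grasp_force: 1.1
[75, 73, 74, 73, 79, 94, 114, 123, 123, 122, 122, 120, 119, 119, 129, 153, 176, 193, 204, 193, 168, 158, 156, 156, 149, 141, 157, 194]
```

View pics/c7.png

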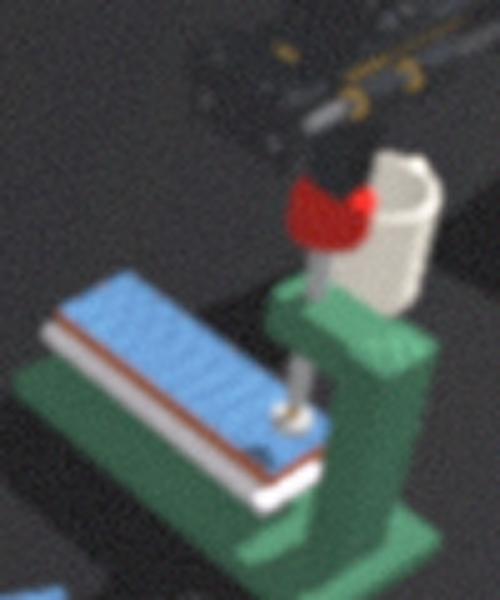

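The foot is at crop (292,415), still about 20 mm above the tile; its shadow falls on the tile, at (258,452). Tool is on the knob. I'll continue, then go finer.

```bash
python3 -m creep '[[[0,0,0.25,0,0,0,255],[0,0,0.25,0,0,0,255],[0,0,0.25,0,0,0,255],[0,0,0.25,0,0,0,255],[0,0,0.2,0,0,0,255]]]' |grep -E "pos|force"; python3 - <<'E'
from h import *
im=vision.read_camera("scene"); print([int(x) for x in im[186:208,388:393].mean((1,2))])
for z in(.064,.075): print(z,max(px("scene",[.5808+.012*np.cos(a),.2087+.012*np.sin(a),z])[1] for a in np.linspace(0,6.28,73)).round(1))
E
```

```text
position: [0.5814, 0.2088, 0.2488]
force: [0.1, -0.3, 1.3]
grasp_force: 1.1
[123, 120, 120, 118, 122, 136, 150, 160, 177, 193, 207, 207, 187, 155, 136, 130, 152, 195, 230, 245, 234, 207]
0.064 200.8
0.075 198.2
```

```bash
python3 -m creep '[[[0,0,0.1,0,0,0,255],[0,0,0.1,0,0,0,255],[0,0,0.1,0,0,0,255],[0,0,0.1,0,0,0,255],[0,0,0.05,0,0,0,255]]]' |grep -E "pos|force"
```

```text
position: [0.5814, 0.2088, 0.2444]
force: [-0.2, 0.8, 2.8]
grasp_force: 1.0
```

```bash
python3 -m creep '[[[0,0,0.03,0,0,0,255],[0,0,0.03,0,0,0,255],[0,0,0.03,0,0,0,255],[0,0,0.02,0,0,0,255]]]' |grep -E "pos|force"
```

```text
position: [0.5814, 0.2088, 0.2441]
force: [-1.3, -0.3, 8.0]
grasp_force: 3.9
```

```bash
python3 -m creep '[[[0,0,0.02,0,0,0,255],[0,0,0.02,0,0,0,255],[0,0,0.02,0,0,0,255],[0,0,0.02,0,0,0,255],[0,0,0.02,0,0,0,255]]]' |grep -E "pos|force"
```

```text
position: [0.5814, 0.2088, 0.2441]
force: [-2.4, -2.2, 12.7]
grasp_force: 6.7
```

```bash
python3 -m creep '[[[0,0,0,0,0,0,255],[0,0,0,0,0,0,255]]]' |grep -E "pos|force"; python3 -m creep '[[[0,0,-0.05,0,0,0,255],[0,0,-0.1,0,0,0,255],[0,0,-0.3,0,0,0,255],[0,0,-1,0,0,0,255],[0,0,-3,0,0,0,255]]]' |grep -E "pos|force"; python3 -m creep '[[[2,0,-3,0,0,0,255],[4,0,0,0,0,0,255],[4.5,0,0,0,0,0,255],[4.5,0,0,0,0,0,255],[4.5,-2,0,0,0,0,255]]]' |grep -E "pos|force";  python3 -m creep '[[[3,-4,0,0,0,0,255],[0,-4,0,0,0,0,255],[0,0,0,0,0,0,255],[0,0,0,0,0,0,255]]]' |grep -E "time|pos|force"; python3 - <<'E'
from h import *
s=vision.read_camera("scene"); t=vision.read_camera("top")
a=cv2.resize(t[155:255,215:285],(350,500),interpolation=cv2.INTER_CUBIC); b=cv2.resize(s[110:230,330:430],(417,500),interpolation=cv2.INTER_CUBIC)
cv2.imwrite("pics/c8.png",np.hstack([a,b])); cv2.imwrite("pics/full.png",np.vstack([s,t]))
E
```

```text
position: [0.5814, 0.2088, 0.2441]
force: [-0.9, -2.0, 12.2]
grasp_force: 6.1
position: [0.5799, 0.2072, 0.2849]
force: [0.9, -0.6, -0.4]
grasp_force: 0.0
position: [0.3838, 0.1948, 0.3174]
force: [-0.4, -0.4, 0.4]
grasp_force: 0.0
time_s: 23.1
position: [0.3546, 0.1128, 0.3171]
force: [0.5, 0.7, 0.2]
grasp_force: 0.0
```

View pics/c8.png

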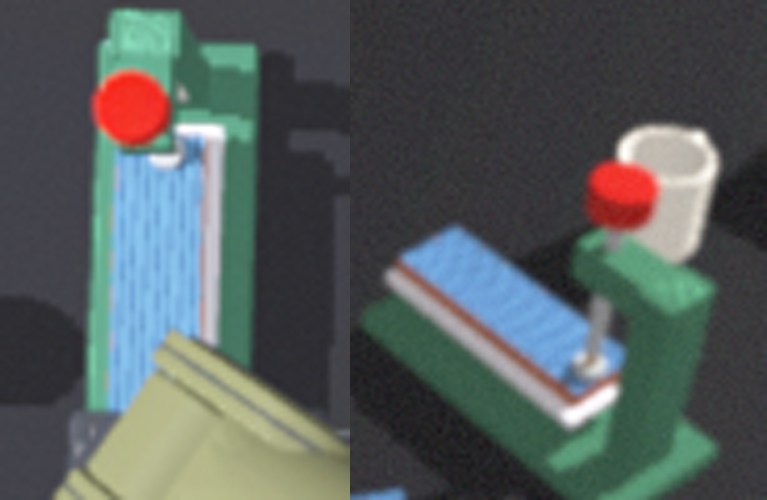

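The foot (crop 590,365) rests on the far end of the tile, and the tile is still inside the stage edges. The robot is clear and the other things are where they were. I'll hand it in.

```bash
python3 -c "
from plant import close_job
print(close_job())"
```

```text
the job is handed in; nothing more can be done
None
```

The blue tile lies flat on the stage by the camera views, with no overhang. The foot was pushed down to a wrist reading of about 12 N (roughly 10 N on the tile after spindle friction) and left resting on it; the job was handed in at about 23 s, with no verdict returned.

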